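Dispense a lens blank and stack it for blocking

TASK

Lay the grey carrier disc centred on the round blocking plate, then push the dispenser's sprung slide fully through its stroke, so that it delivers one lens blank onto the outfeed tongue, and let it spring back. Lay the delivered blank flat and centred on the carrier disc; leave the other blank in the hopper and do not disturb the tweezers or the bottle.

Things in the scene. Friction and masses are not known exactly. Their poses are not given: they have to be found in the camera images.
- dispenser: fixed lens-blank dispenser. Origin: underside, below its hopper's centre; x = way the slide is pushed and blanks come out, z up. Dark base 20 mm high, 96 mm wide, x -152 to +46 mm; on it an open-topped square hopper 84 mm outside, 72 inside, top z 46 mm. Ahead of it a tongue 40 mm wide, top z 20 mm, x +44 to +126 mm, 4 mm lip at its end. Slide's paddle behind the hopper
- push_slide (a joint): travel of the dispenser's push slide along the dispenser's +x: 0 = sprung back (rest), 0.080 m = pushed fully to its stop. Spring force 3 N at rest, 6 N at the stop, plus damping. It returns by itself when let go
- paddle_face (a point): centre of the rear face (facing the dispenser's -x) of the slide's upright paddle, the face to push, moving with the slide: 42 mm above the mat; the paddle is 56 mm wide across and reaches from 20 to 60 mm above the mat; at rest this point is 139 mm behind the dispenser's origin
- outfeed (a point): point on top of the tongue (20 mm above the mat), 78 mm ahead of the dispenser's origin, where the centre of a delivered blank lies after a full stroke
- blank_low: round clear-grey uncut lens blank, the lower one in the hopper at the start, 68 mm diameter, flat underneath, domed on top: 10 mm thick in the middle, its upright edge 4 mm thick, so grip it with the fingertips a few mm below its underside; origin at the centre of its underside. It is the one that is delivered
- blank_high: the same kind of lens blank, 69 mm diameter, the upper one in the hopper; origin at the centre of its underside. It drops to the hopper's floor (20 mm above the mat) when the slide has returned, and must stay in the hopper
- blocking_plate: fixed round steel plate on a foot, to the left or the right of the dispenser; foot 100 mm diameter, plate 80 mm diameter, its flat top 20 mm above the mat. Origin: centre of the underside
- plate_top (a point): centre of the blocking plate's flat top, 20 mm above the mat
- carrier: loose flat disc of grey plastic, 50 mm diameter, 14 mm thick, 60 g, lying on the mat on the far side of the dispenser from the plate; origin at the centre of its underside
- tweezers: steel tweezers 130 mm long lying on the mat beyond the right-hand part of the work; bystander
- cleaner_bottle: small white bottle with a red cap, 34 mm diameter, 110 mm tall, standing beyond the left-hand part of the work; bystander, origin at the centre of its underside
Not all that is in view belongs to the job. Leave any red or yellow look-alike of the carrier alone. Leave any orange look-alike of the blank_high alone.

How it is judged:
By the outcome, as a careful person would: the job done as asked, in the order asked, and still so for the second after the job is handed in, with the robot touching nothing.
It also fails if it takes over 70 s, if anything falls off the work surface, if the arm or the gripper's body presses on something with over 40 N, if the wrist force passes 120 N, or if a joint passes its speed limit or range.

ROBOT

A 7-joint arm with a two-finger parallel gripper is mounted at the origin on a cart in front of the work surface, level with it; the furniture and walls round the work are solid. World frame = base frame: x ahead of the robot, y to its left, z up, the work surface at z = 0. Lengths are in m, angles in rad, forces in N, time in s.
With the tool pointing down it reaches from about 0.425 to 0.925 m from the base axis. Payload 6.8 kg.
Tool frame: the origin (TCP) lies at the very end of the fingers, on their centre line; the grasp point (between the pads) lies 19 mm behind it (r.tcp_to_grasp is the distance from the TCP to the grasp point, in m); z points along the fingers, y is the line along which they close (so a half turn about z gives the same grasp; the last joint's range is limited). The gripper opens to 85 mm and grips with 20 to 120 N. Pads are 22 mm wide; open, the fingers measure 114 mm over their backs; the gripper's body (76 mm by 85 mm) begins 54 mm behind the grasp point. The pads swing forward as they close: fully open they stand 13 mm farther back than shut.
Start: joints at [-1.453, 0.477, 0.022, 1.555, -0.011, 1.109, -0.083], TCP at [0.151, 0.658, 0.231] pointing down, gripper open.
Joint ranges: [-2.96, 2.96], [-0.34, 2.1], [-1.41, 1.46], [0.24, 2.44], [-1.37, 4.51], [0.17, 1.92], [-2.96, 2.96]. Speed limits (rad/s): [2.39, 2.39, 3.14, 3.14, 3.14, 3.14, 3.14].

INTERFACE

Orientations are given as a rotation vector (axis times angle).
In Python, from bench import r gives the robot as it stands.
- The arm moves only by the tool step_arm, never from a script. Its argument "moves" is a list of rows, each a list of 7 numbers: the shift along the tool's x, y, z in mm, then the turn, a rotation vector about the tool's x, y, z in rad, then the finger opening in mm, from 0 to 85.4. A call has 1 to 8 rows; each row is the pose to reach, as a shift and turn from the pose commanded when the call began, along the tool's axes at that moment; what a row does not reach only later rows make up. A row lasts 1/10 s, in which the tool goes at most 50 mm and 8.59 degrees, less where a joint would pass 70% of its speed; a pose out of reach is approached as far as the arm can. A call with a gripper value outside its range is refused whole. The fingers move at their own pace and stop on an object; "grip_force" is the grip in N (left out, the last holds). Time passes only in rows, so rows that repeat a pose let the fingers close. It gives the time, the measured TCP pose, the force, the opening and the grip force at its end, in the units of the state.
- r.get_obs(): the state, without advancing time (a new reading comes with each control period).
- r.grab_frame(name): name is "scene" or "top"; returns a dict with "image" (480x640x3 uint8, red, green, blue), "depth" (480x640 float32, m along the optical axis (not along the pixel's ray), 0 where there is no reading), "mtx" (3x3 intrinsics, pixels), "rvec" (rotation vector, rad) and "tvec" (3), from world to camera coordinates, as OpenCV has them. Camera axes: x right, y down, z forward; pixel columns grow to the right and rows downward; lengths in m; the calibration is good to about 2 mm. A picture is of the moment at which its call begins.
- r.hand_in(): hands the job in; it is judged then, once.
The state is a dict: "clock": time; "joints": joint angles; "qvel": joint speeds; "tau": joint torques, N m; "tcp_pos": TCP position; "orientation": TCP orientation; "contact_force": force on the tool from outside, world axes, zero at the start; "moment": the same for the moment, N m; "grip_width": finger opening in m; "gripper_force": force on a finger pad.
Only numpy, scipy, OpenCV 4.12 (cv2) and the standard library are available. Lean on these libraries where they do the work, as an engineer would, in place of code of your own. Each camera call takes 0.05 s, during which the arm holds its last target. There are 200 camera calls.

## Working session

There is one attempt and no reset: what is moved stays moved. The work goes in short steps, Python scripts to look and compute and a tool call to move; the robot and the scene stay as the last step left them, time stands still between calls to the robot, and variables do not carry over. Pictures are saved under pics/ and viewed, at most 14 in all, crops included, and the job is handed in when it is done.

Besides the shell and the picture viewer there is one more tool, called after "Emit:" as name(argument=value, ...) on one line, values as JSON. step_arm: Moves the arm, as the interface text tells. Its arguments: {"type":"object","properties":{"moves":{"type":"array","items":{"type":"array","items":{"type":"number"}}},"grip_force":{"type":"number"}},"required":["moves"]}

```bash
ls; mkdir -p pics; python3 - <<'E'
from bench import r
import cv2,numpy as np
o=r.get_obs();print({k:np.round(v,3) for k,v in o.items()}, r.tcp_to_grasp)
for n in("scene","top"):
    f=r.grab_frame(n);cv2.imwrite(f"pics/{n}0.png",f["image"][:,:,::-1]);np.savez(f"{n}0.npz",**f)
    R=cv2.Rodrigues(f["rvec"])[0];print(n,-R.T@f["tvec"].ravel(),R[2],f["mtx"][0])
E
```

```text
pics
{'clock': np.float64(0.0), 'joints': array([-1.453,  0.478,  0.022,  1.556, -0.012,  1.109, -0.083]), 'qvel': array([ 0.   , -0.   , -0.001, -0.001,  0.002,  0.   , -0.001]), 'tau': array([-0.0000e+00, -5.9647e+01,  1.6080e+00, -2.8119e+01,  1.2000e-02,
        1.0000e-02, -0.0000e+00]), 'tcp_pos': array([0.151, 0.657, 0.23 ]), 'orientation': array([-3.540e-01, -3.122e+00,  3.000e-03]), 'contact_force': array([-0.025, -0.148, -0.57 ]), 'moment': array([-0.062, -0.034, -0.007]), 'gripper_force': np.float64(0.0), 'grip_width': np.float64(0.085)} 0.0187
scene [ 0.00332963 -0.41027166  0.80038635] [ 0.54124402  0.41185323 -0.73309742] [521.92383647   0.         326.47109837]
top [0.34147285 0.00869524 1.1417753 ] [ 0.19447216  0.02149747 -0.98067244] [574.77305454   0.         318.241942  ]
```

View pics/top0.png

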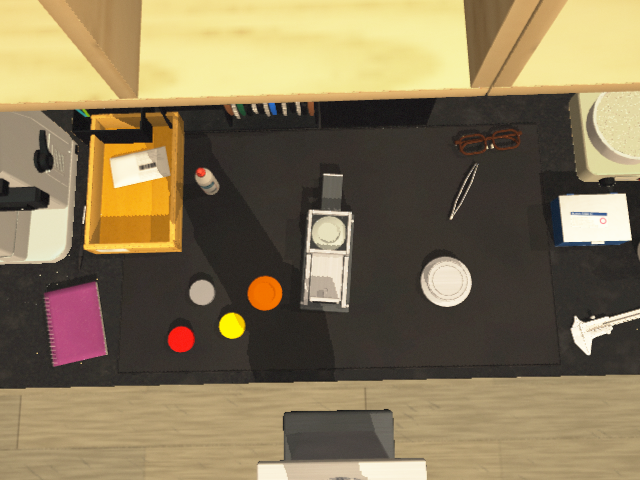

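View pics/scene0.png

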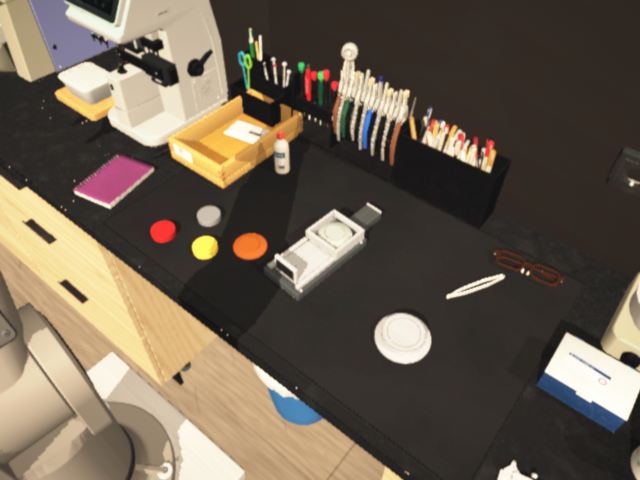

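The top view shows the grey disc at (202,292), red (181,339), yellow (232,325) and orange (265,293) look-alikes, the dispenser at (328,232) with its tongue at (332,190) and paddle at about (325,290), and the plate at (446,281). The tweezers are at (464,190) and the bottle at (207,181). The carrier is the grey one at top (202,292) / scene (208,215), because the others are red, yellow and orange.

```bash
cat > h.py <<'E'
import numpy as np,cv2
def cam(f):
    R=cv2.Rodrigues(f["rvec"])[0];return R,-R.T@f["tvec"].ravel()
def ray(f,uv,z):
    R,c=cam(f);d=R.T@np.linalg.solve(f["mtx"],[uv[0],uv[1],1.]);return c+d*(z-c[2])/d[2]
def world(f):
    R,c=cam(f);v,u=np.mgrid[:480,:640];p=np.stack([u,v,np.ones_like(u)],-1).astype(float)
    p=(p@np.linalg.inv(f["mtx"]).T)*f["depth"][...,None];return (p-f["tvec"].ravel())@R
E
python3 - <<'E'
from h import *
T=dict(np.load("top0.npz"));S=dict(np.load("scene0.npz"))
for nm,f,cu,pl in(("top",T,(202,292),(446,281)),("scene",S,(208,215),(403,336))):
    W=world(f);hsv=cv2.cvtColor(f["image"],cv2.COLOR_RGB2HSV)
    for n,c,z,rad in(("carrier",cu,.014,18),("plate",pl,.02,32)):
        m=((hsv[...,2]>95)&(hsv[...,1]<60)).astype(np.uint8)
        if n=="plate": m=((W[...,2]>.015)&(W[...,2]<.03)).astype(np.uint8)
        k=np.zeros_like(m);cv2.circle(k,c,rad,1,-1);m&=k
        v,u=np.nonzero(m);P=np.array([ray(f,(a,b),z) for a,b in zip(u,v)])[:,:2].astype(np.float32)
        print(nm,n,len(u),cv2.minEnclosingCircle(P),(P.max(0)+P.min(0))/2,P.mean(0),"depth z",np.median(W[v,u,2]))
    # dispenser: by depth
    x,y,z=W[...,0],W[...,1],W[...,2]
    box=(x>.3)&(x<.85)&(y>-.12)&(y<.12)
    for n,lo,hi in(("all",.012,.08),("hoppertop",.040,.05),("lvl20",.015,.025),("paddle",.053,.066)):
        m=box&(z>lo)&(z<hi);q=np.c_[x[m],y[m]].astype(np.float32)
        if len(q)>5: print(nm,n,len(q),cv2.minAreaRect(q),q.min(0),q.max(0))
a=cv2.resize(T["image"][160:320,270:370],None,fx=3.6,fy=3.6,interpolation=2)
b=cv2.resize(T["image"][260:360,160:290],(384,576),interpolation=2)
a=cv2.resize(a,(360,576));cv2.imwrite("pics/crop0.png",np.hstack([a,b])[:,:,::-1])
E
```

```text
top carrier 529 ((0.47461897134780884, 0.2664114236831665), 0.026551680639386177) [0.47480172 0.26673996] [0.47525275 0.26647544] depth z 0.013119185364955675
top plate 1276 ((0.48534756898880005, -0.2167523354291916), 0.040096379816532135) [ 0.48499608 -0.21680614] [ 0.4847873  -0.21690641] depth z 0.019015861567664535
top all 6723 ((0.6400109529495239, 0.03426946699619293), (0.23564834892749786, 0.41137149930000305), 79.13272094726562) [ 0.42892197 -0.11978066] [0.84803736 0.11861634]
top hoppertop 697 ((0.6358261108398438, 0.0014958456158638), (0.21563248336315155, 0.3833100497722626), 86.0121078491211) [ 0.44377548 -0.11936306] [0.8307945  0.09611042]
top lvl20 2916 ((0.6286553144454956, -0.021853819489479065), (0.15354777872562408, 0.40054598450660706), 83.86317443847656) [ 0.43043822 -0.11951314] [0.82841736 0.07196529]
top paddle 388 ((0.6372688412666321, 0.013641268014907837), (0.23690566420555115, 0.38429707288742065), 85.51675415039062) [ 0.44479284 -0.11925736] [0.8313243  0.11754331]
scene carrier 439 ((0.47055479884147644, 0.2587446868419647), 0.03289911523461342) [0.469
[... 225 characters left out ...]
683558
scene all 6486 ((0.6311655044555664, 0.015169203281402588), (0.23968283832073212, 0.4008480906486511), 85.41279602050781) [ 0.4280977  -0.11996567] [0.8341566  0.11991952]
scene hoppertop 837 ((0.6341842412948608, -0.001321062445640564), (0.21490101516246796, 0.3855520486831665), 86.55633544921875) [ 0.44130054 -0.11996567] [0.8310724  0.09465895]
scene lvl20 2051 ((0.6279892325401306, -0.0235794335603714), (0.15495498478412628, 0.4013049006462097), 84.49267578125) [ 0.4280977  -0.11975177] [0.8275696  0.07155215]
scene paddle 556 ((0.6364989280700684, 0.010296538472175598), (0.23671215772628784, 0.38578635454177856), 86.3507080078125) [ 0.44312394 -0.1198038 ] [0.83256835 0.11678808]
```

View pics/crop0.png

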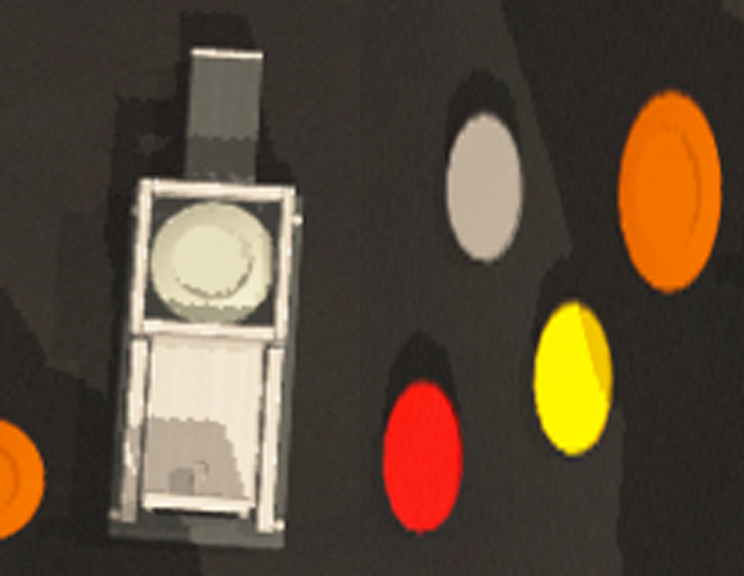

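The crop confirms the grey disc as the carrier. The paddle is the white bar at the near end of the slide. Next I need the dispenser's axis.

```bash
python3 - <<'E'
from h import *
for nm in("top","scene"):
    f=dict(np.load(nm+"0.npz"));W=world(f);x,y,z=W[...,0],W[...,1],W[...,2]
    box=(x>.38)&(x<.78)&(y>-.08)&(y<.1)&(f["depth"]>0)
    for n,lo,hi in(("hoppertop",.040,.05),("lvl20",.015,.025),("paddle",.055,.064)):
        m=(box&(z>lo)&(z<hi)).astype(np.uint8)
        N,l,s,_=cv2.connectedComponentsWithStats(m,connectivity=8)
        for i in range(1,N):
            if s[i,4]>25:
                k=l==i;q=np.c_[x[k],y[k]].astype(np.float32);c,wh,a=cv2.minAreaRect(q)
                print(nm,n,s[i],np.round(c,4),np.round(wh,4),round(a,1),"z",np.median(z[k]).round(4))
    hsv=cv2.cvtColor(f["image"],cv2.COLOR_RGB2HSV)
    m=(z>.008)&(z<.02)&(hsv[...,1]<70)&(hsv[...,2]>90)&(x>.43)&(x<.52)&(y>.22)&(y<.31)
    q=np.c_[x[m],y[m]].astype(np.float32);print(nm,"carrier",cv2.minEnclosingCircle(q),q.mean(0),m.sum())
T=dict(np.load("top0.npz"))
# paddle top corners & hopper corners in the crop
for n,(a,b),zz in(("padL",(143,500),.06),("padR",(250,510),.06),("hopBL",(134,330),.046),("hopBR",(282,336),.046),("hopTL",(143,180),.046),("hopTR",(298,187),.046),("tongL",(192,50),.024),("tongR",(262,55),.024)):
    print(n,ray(T,(270+a/3.6,160+b/3.6),zz)[:2].round(4))
E
```

```text
top hoppertop [306 210  46  45 505] [0.5841 0.0115] [0.0839 0.0847] 84.7 z 0.0448
top lvl20 [321 174  22  38 708] [0.6707 0.0036] [0.0399 0.0779] 84.9 z 0.0193
top lvl20 [ 300  211   55  101 1761] [0.5308 0.0164] [0.0959 0.197 ] 84.8 z 0.0212
top lvl20 [312 214  17  15  81] [0.6182 0.0353] [0.0213 0.0419] 38.9 z 0.0191
top lvl20 [333 216  16  15  82] [ 0.6137 -0.0189] [0.0395 0.0209] 43.6 z 0.0194
top lvl20 [310 231  14  19  68] [0.5668 0.0442] [0.0432 0.0204] 32.1 z 0.0195
top lvl20 [335 236  12  15  63] [ 0.5603 -0.0177] [0.0178 0.0338] 48.1 z 0.0187
top paddle [310 297  30   6 133] [0.4501 0.0232] [0.0549 0.0095] 86.8 z 0.0591
top carrier ((0.475934773683548, 0.26655328273773193), 0.025201238691806793) [0.4754175  0.26635683] 494
scene hoppertop [306 209  59  46 507] [0.5832 0.0104] [0.0863 0.0878] 85.5 z 0.0445
scene hoppertop [275 259  23  20  78] [0.4452 0.0217] [0.0084 0.055 ] 0.8 z 0.0449
scene lvl20 [348 202  34  26 433] [0.6761 0.0016] [0.0413 0.0645] 85.2 z 0.0194
scene lvl20 [346 224  11  12  35] [ 6.271e-01 -3.000e-04] [0.033  0.0115] 58.5 z 0.0197
scene lvl20 [264 237 103  59 822] [0.5298 0.0151] [0.098  0.1983] 84.9 z 0.0194
scene lvl20 [284 238  46  43 513] [0.4999 0.0212] [0.0661 0.0905] 84.3 z 0.0239
scene paddle [275 253  23  20 127] [0.4489 0.022 ] [0.0563 0.0101] 85.9 z 0.0593
scene carrier ((0.47517120838165283, 0.26527512073516846), 0.026698268949985504) [0.47314435 0.26427457] 342
padL [0.4517 0.0509]
padR [ 0.445  -0.0049]
hopBL [0.5449 0.0544]
hopBR [ 0.5394 -0.0251]
hopTL [0.6281 0.0479]
hopTR [ 0.6216 -0.0366]
tongL [0.7087 0.0194]
tongR [ 0.7045 -0.0199]
```

```bash
cat >> h.py <<'E'
from scipy.spatial.transform import Rotation as Ro
YAW=-0.0908
def go(p,yaw=YAW):
    """shift mm and turn in tool axes to reach TCP p with tool x = -(cos yaw, sin yaw), z down"""
    from bench import r
    o=r.get_obs();R=Ro.from_rotvec(o["orientation"])
    x=-np.array([np.cos(yaw),np.sin(yaw),0]);z=np.array([0,0,-1.]);G=Ro.from_matrix(np.c_[x,np.cross(z,x),z])
    print("t",round(float(o["clock"]),2),"at",o["tcp_pos"].round(4),"F",o["contact_force"].round(1),"w",round(float(o["grip_width"]),4))
    print("shift",(R.inv().apply(np.array(p)-o["tcp_pos"])*1000).round(1),"turn",(R.inv()*G).as_rotvec().round(3))
E
python3 -c "
from h import *
go([.4755,.2662,.12])"
```

```text
t 0.1 at [0.151  0.6573 0.2304] F [-0.3 -1.3  0.2] w 0.0853
shift [-403.8 -308.4  111. ] turn [-0.002  0.    -0.135]
```

Emit:
step_arm(moves=[[-404,-308,60,0,0,-0.135,85],[-404,-308,60,0,0,-0.135,85],[-404,-308,60,0,0,-0.135,85],[-404,-308,60,0,0,-0.135,85],[-404,-308,60,0,0,-0.135,85],[-404,-308,60,0,0,-0.135,85],[-404,-308,60,0,0,-0.135,85],[-404,-308,60,0,0,-0.135,85]])

```text
clock: 0.9
tcp_pos: [0.4059, 0.3506, 0.1841]
orientation: [-0.142, -3.138, 0.0]
contact_force: [1.3, 0.8, -0.7]
grip_width: 0.0849
gripper_force: 0.0
```

```bash
python3 -c "
from h import *
go([.4755,.2662,.08])"
```

```text
t 0.9 at [0.4059 0.3506 0.1841] F [ 1.3  0.8 -0.7] w 0.0849
shift [-77.  -77.7 104.1] turn [-0. -0.  0.]
```

Emit:
step_arm(moves=[[-70,-70,60,0,0,0,85],[-70,-70,60,0,0,0,85],[-70,-70,104,0,0,0,85],[-70,-70,104,0,0,0,85],[-70,-70,104,0,0,0,85]])

```text
clock: 1.4
tcp_pos: [0.4674, 0.2761, 0.0795]
orientation: [-0.143, -3.136, 0.003]
contact_force: [-0.3, 1.2, 0.3]
grip_width: 0.0852
gripper_force: 0.0
```

```bash
python3 -c "
from h import *
go([.4755,.2662,.004])"
```

```text
t 1.4 at [0.4674 0.2761 0.0795] F [-0.3  1.2  0.3] w 0.0852
shift [-9.2 -8.9 75.5] turn [-0.002 -0.003 -0.   ]
```

Emit:
step_arm(moves=[[-9,-9,30,0,0,0,85],[-9,-9,75,0,0,0,85],[-9,-9,75,0,0,0,85],[-9,-9,75,0,0,0,85]])

```text
clock: 1.8
tcp_pos: [0.4764, 0.2683, 0.0069]
orientation: [-0.139, -3.138, -0.002]
contact_force: [-0.2, -0.2, 0.4]
grip_width: 0.0848
gripper_force: 0.0
```

```bash
python3 -c "
from h import *
go([.4755,.2662,.004])
from bench import r
f=r.grab_frame('scene');cv2.imwrite('pics/s1.png',cv2.resize(f['image'][140:290,120:320],(800,600))[:,:,::-1])"
```

```text
t 1.8 at [0.4764 0.2683 0.0069] F [-0.2 -0.2  0.4] w 0.0848
shift [ 0.7 -2.2  2.9] turn [ 0.001 -0.     0.002]
```

View pics/s1.png

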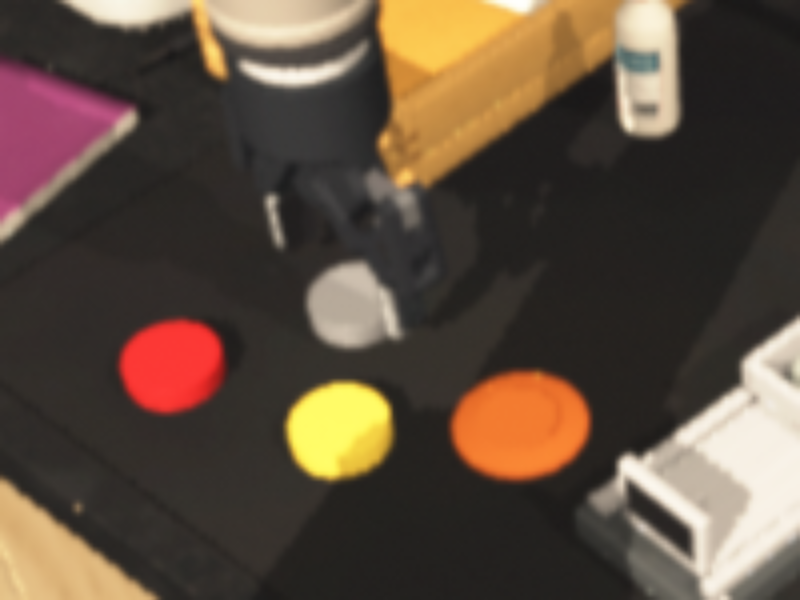

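The gripper straddles the grey disc at crop (345,305), with a finger on each side and the look-alikes clear. I'll close at a low position.

Emit:
step_arm(moves=[[1,-2,2,0,0,0,60],[1,-2,2,0,0,0,45],[1,-2,2,0,0,0,45],[1,-2,2,0,0,0,45],[1,-2,2,0,0,0,45],[1,-2,2,0,0,0,45]], grip_force=30)

```text
clock: 2.45
tcp_pos: [0.476, 0.2653, 0.0051]
orientation: [0.143, 3.137, 0.002]
contact_force: [-1.7, -1.6, 10.8]
grip_width: 0.0474
gripper_force: 29.1
```

Emit:
step_arm(moves=[[0,0,-20,0,0,0,45],[0,0,-60,0,0,0,45],[0,0,-95,0,0,0,45],[0,0,-95,0,0,0,45]])

```text
clock: 2.85
tcp_pos: [0.4784, 0.2665, 0.1035]
orientation: [0.143, 3.131, 0.009]
contact_force: [-0.6, 0.2, -0.4]
grip_width: 0.047
gripper_force: 31.2
```

```bash
python3 -c "
from h import *
go([.4845,-.2175,.10])
from bench import r
f=r.grab_frame('scene');cv2.imwrite('pics/s2.png',cv2.resize(f['image'][110:260,120:320],(800,600))[:,:,::-1])
np.savez('s2.npz',**f)"
```

```text
t 2.85 at [0.4784 0.2665 0.1035] F [-0.6  0.2 -0.4] w 0.047
shift [ -50.2 -481.4    0.9] turn [ 0.006  0.007 -0.   ]
```

View pics/s2.png

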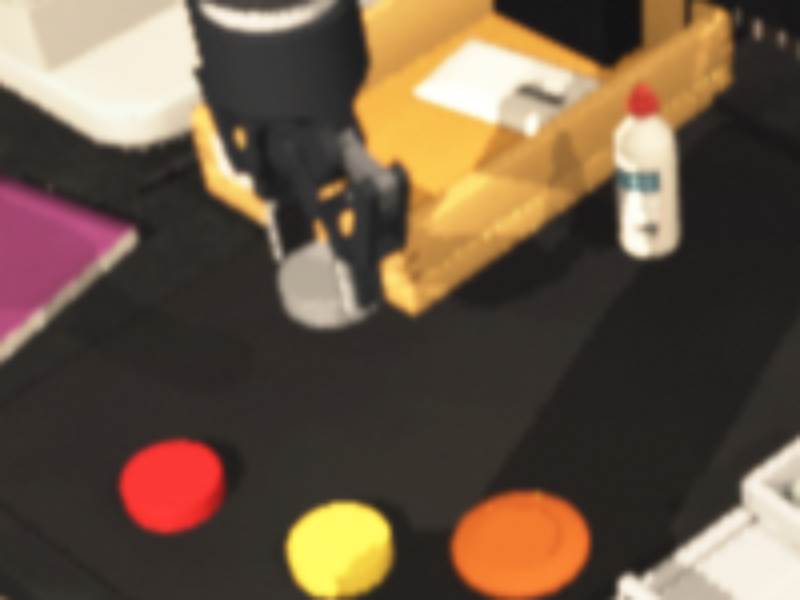

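The disc is held at crop (320,285), level and with its underside about 5 mm below the TCP. I'll carry it over to the plate.

Emit:
step_arm(moves=[[-50,-481,-20,0,0,0,45],[-50,-481,-20,0,0,0,45],[-50,-481,-20,0,0,0,45],[-50,-481,-20,0,0,0,45],[-50,-481,-20,0,0,0,45],[-50,-481,-20,0,0,0,45],[-50,-481,-20,0,0,0,45],[-50,-481,-20,0,0,0,45]])

```text
clock: 3.7
tcp_pos: [0.4795, -0.1367, 0.1143]
orientation: [-0.142, -3.137, -0.0]
contact_force: [0.7, 0.3, -0.8]
grip_width: 0.0472
gripper_force: 31.3
```

```bash
python3 -c "
from h import *
go([.4845,-.2175,.06])"
```

```text
t 3.7 at [ 0.4795 -0.1367  0.1143] F [ 0.7  0.3 -0.8] w 0.0472
shift [-12.4 -80.   54.3] turn [ 0.    -0.001  0.   ]
```

Emit:
step_arm(moves=[[-12,-74,0,0,0,0,45],[-12,-74,20,0,0,0,45],[-12,-74,54,0,0,0,45],[-12,-74,54,0,0,0,45],[-12,-74,54,0,0,0,45],[-12,-74,54,0,0,0,45]])

```text
clock: 4.3
tcp_pos: [0.4864, -0.209, 0.0618]
orientation: [0.14, 3.138, 0.0]
contact_force: [-0.1, 0.3, -1.2]
grip_width: 0.0472
gripper_force: 31.3
```

```bash
python3 -c "
from h import *
from bench import r
go([.4845,-.2175,.027])
for n in('top','scene'):
    f=r.grab_frame(n);W=world(f);x,y,z=np.moveaxis(W,2,0);hsv=cv2.cvtColor(f['image'],cv2.COLOR_RGB2HSV)
    m=(np.hypot(x-.485,y+.217)<.032)&(z>.055)&(z<.08)&(hsv[...,1]<60)&(hsv[...,2]>90)
    q=W[m];print(n,m.sum(),np.median(q,0),q.min(0),q.max(0))
    cv2.imwrite('pics/p_'+n+'.png',f['image'][:,:,::-1])
im=[cv2.imread('pics/p_top.png')[220:340,386:506],cv2.imread('pics/p_scene.png')[240:390,330:480]]
cv2.imwrite('pics/p.png',np.hstack([cv2.resize(i,(400,400)) for i in im]))
"
```

```text
t 4.3 at [ 0.4864 -0.209   0.0618] F [-0.1  0.3 -1.2] w 0.0472
shift [ 1.2 -8.6 34.8] turn [0.    0.001 0.001]
top 130 [ 0.4691417  -0.20046564  0.06914613] [ 0.46085234 -0.21915415  0.05508731] [ 0.47978597 -0.18670787  0.07374972]
scene 631 [ 0.47822598 -0.20947408  0.06999139] [ 0.45946624 -0.24621894  0.05599794] [ 0.51008589 -0.18518663  0.07952665]
```

View pics/p.png

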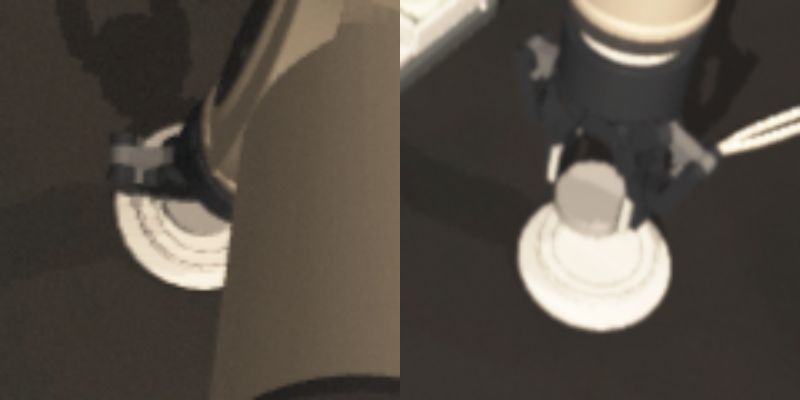

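The disc hangs level above the plate at right-half pixel (590,198). I'll shift about 8 mm sideways and lower it.

Emit:
step_arm(moves=[[0,-9,0,0,0,0,45],[0,-9,20,0,0,0,45],[0,-9,30,0,0,0,45],[0,-9,34,0,0,0,45],[0,-9,35,0,0,0,45],[0,-9,35,0,0,0,45]])

```text
clock: 5.0
tcp_pos: [0.4851, -0.2187, 0.0261]
orientation: [0.142, 3.138, -0.0]
contact_force: [0.4, -0.0, 0.0]
grip_width: 0.047
gripper_force: 31.3
```

```bash
python3 -c "
from h import *
go([.4853,-.2175,.026])"
```

```text
t 5.0 at [ 0.4851 -0.2187  0.0261] F [ 0.4 -0.   0. ] w 0.047
shift [-0.1  1.2  0.1] turn [-0.  0.  0.]
```

Emit:
step_arm(moves=[[0,1,1,0,0,0,45],[0,1,2,0,0,0,45],[0,1,2,0,0,0,45]])

```text
clock: 5.3
tcp_pos: [0.4855, -0.2178, 0.0252]
orientation: [0.143, 3.137, 0.0]
contact_force: [-2.1, 1.6, 9.6]
grip_width: 0.0469
gripper_force: 32.4
```

Emit:
step_arm(moves=[[0,0,0,0,0,0,55],[0,0,0,0,0,0,70],[0,0,0,0,0,0,85],[0,0,0,0,0,0,85],[0,0,-30,0,0,0,85],[0,0,-80,0,0,0,85],[0,0,-120,0,0,0,85],[0,0,-120,0,0,0,85]])

```text
clock: 6.1
tcp_pos: [0.4884, -0.2192, 0.1492]
orientation: [0.143, 3.129, -0.003]
contact_force: [0.8, 0.2, 0.2]
grip_width: 0.0849
gripper_force: 0.0
```

```bash
python3 -c "
from h import *
go([.424,.0257,.14])"
```

```text
t 6.1 at [ 0.4884 -0.2192  0.1492] F [0.8 0.2 0.2] w 0.0849
shift [ 86.5 238.    7.9] turn [-0.002  0.01  -0.   ]
```

Emit:
step_arm(moves=[[86,238,0,0,0,0,0],[86,238,0,0,0,0,0],[86,238,0,0,0,0,0],[86,238,0,0,0,0,0],[86,238,0,0,0,0,0],[86,238,0,0,0,0,0],[86,238,0,0,0,0,0],[86,238,0,0,0,0,0]])

```text
clock: 6.9
tcp_pos: [0.4211, 0.026, 0.1437]
orientation: [-0.145, -3.138, 0.001]
contact_force: [-0.0, -0.5, -0.4]
grip_width: -0.0001
gripper_force: 0.0
```

```bash
python3 -c "
from h import *
from bench import r
go([.424,.0257,.036])
for n in('top','scene'):
    f=r.grab_frame(n);W=world(f);x,y,z=np.moveaxis(W,2,0);hsv=cv2.cvtColor(f['image'],cv2.COLOR_RGB2HSV)
    for nm,lo,hi in(('carrier',.029,.04),('plate',.016,.026)):
        m=(np.hypot(x-.485,y+.217)<.05)&(z>lo)&(z<hi)
        q=W[m][:,:2].astype(np.float32);print(n,nm,m.sum(),cv2.minEnclosingCircle(q),(q.min(0)+q.max(0))/2,np.median(W[m][:,2]))
"
```

```text
t 6.9 at [0.4211 0.026  0.1437] F [-0.  -0.5 -0.4] w -0.0001
shift [ -2.9   0.  107.7] turn [-0.    -0.    -0.001]
top carrier 500 ((0.48484936356544495, -0.21678274869918823), 0.025119749829173088) [ 0.48512998 -0.21711016] 0.032934338330434604
top plate 714 ((0.48554566502571106, -0.2172979861497879), 0.04014040157198906) [ 0.48511732 -0.21701437] 0.019139701003582175
scene carrier 580 ((0.484122633934021, -0.21830089390277863), 0.025466887280344963) [ 0.48401007 -0.21803725] 0.03322414305892457
scene plate 822 ((0.48488566279411316, -0.21837948262691498), 0.041408851742744446) [ 0.48489076 -0.21833621] 0.01947323172400684
```

The carrier lies on the plate, centred to within 1 mm in both views. I'll descend behind the paddle.

Emit:
step_arm(moves=[[0,0,40,0,0,0,0],[0,0,80,0,0,0,0],[0,0,107,0,0,0,0],[0,0,107,0,0,0,0],[0,0,107,0,0,0,0]])

```text
clock: 7.5
tcp_pos: [0.4211, 0.0261, 0.037]
orientation: [-0.146, -3.137, 0.001]
contact_force: [0.3, -0.0, 0.1]
grip_width: 0.0
gripper_force: 0.0
```

```bash
python3 -c "
from h import *
from bench import r
go([.434,.0247,.036])
f=r.grab_frame('scene');cv2.imwrite('pics/s3.png',cv2.resize(f['image'][170:320,230:430],(800,600))[:,:,::-1])"
```

```text
t 7.5 at [0.4211 0.0261 0.037 ] F [ 0.3 -0.   0.1] w 0.0
shift [-13.   -0.1   1. ] turn [-0.001 -0.001 -0.002]
```

View pics/s3.png

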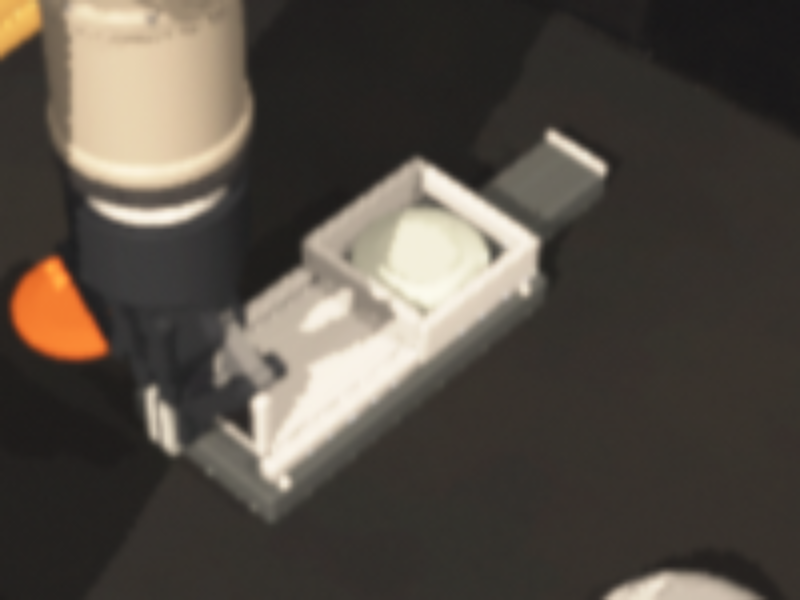

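The closed fingers stand just behind the paddle at crop (165,420), clear of it. I'll push along the dispenser axis.

Emit:
step_arm(moves=[[-10,0,0,0,0,0,0],[-20,0,0,0,0,0,0],[-30,0,0,0,0,0,0],[-42,0,0,0,0,0,0],[-54,0,0,0,0,0,0],[-66,0,0,0,0,0,0],[-76,0,0,0,0,0,0],[-84,0,0,0,0,0,0]])

```text
clock: 8.35
tcp_pos: [0.5042, 0.0196, 0.037]
orientation: [-0.142, -3.136, -0.0]
contact_force: [-7.0, 0.1, 5.8]
grip_width: 0.0001
gripper_force: 3.5
```

Emit:
step_arm(moves=[[-4,0,0,0,0,0,0],[-7,0,0,0,0,0,0],[-9,0,0,0,0,0,0],[-9,0,0,0,0,0,0]])

```text
clock: 8.75
tcp_pos: [0.513, 0.0188, 0.0369]
orientation: [-0.142, -3.136, 0.0]
contact_force: [-6.5, 0.9, 4.3]
grip_width: -0.0
gripper_force: 3.0
```

Emit:
step_arm(moves=[[-1,0,0,0,0,0,0],[-2,0,0,0,0,0,0],[-2,0,0,0,0,0,0]])

```text
clock: 9.05
tcp_pos: [0.5148, 0.0186, 0.0369]
orientation: [-0.142, -3.136, 0.0]
contact_force: [-5.7, 0.3, 3.2]
grip_width: 0.0
gripper_force: 3.1
```

```bash
python3 -c "
from h import *
from bench import r
go([.424,.0257,.037])
f=r.grab_frame('scene');W=world(f);x,y,z=np.moveaxis(W,2,0)
m=(abs(y)<.05)&(x>.6)&(x<.72)&(z>.021)&(z<.034);q=W[m];print(m.sum(),q.min(0),q.max(0))
cv2.imwrite('pics/s4.png',cv2.resize(f['image'][170:320,230:430],(800,600))[:,:,::-1])"
```

```text
t 9.05 at [0.5148 0.0186 0.0369] F [-5.7  0.3  3.2] w 0.0
shift [91.  -1.1  0.2] turn [-0.    -0.003  0.   ]
782 [ 0.60019843 -0.03998795  0.02105646] [0.71096022 0.04583316 0.03399831]
```

View pics/s4.png

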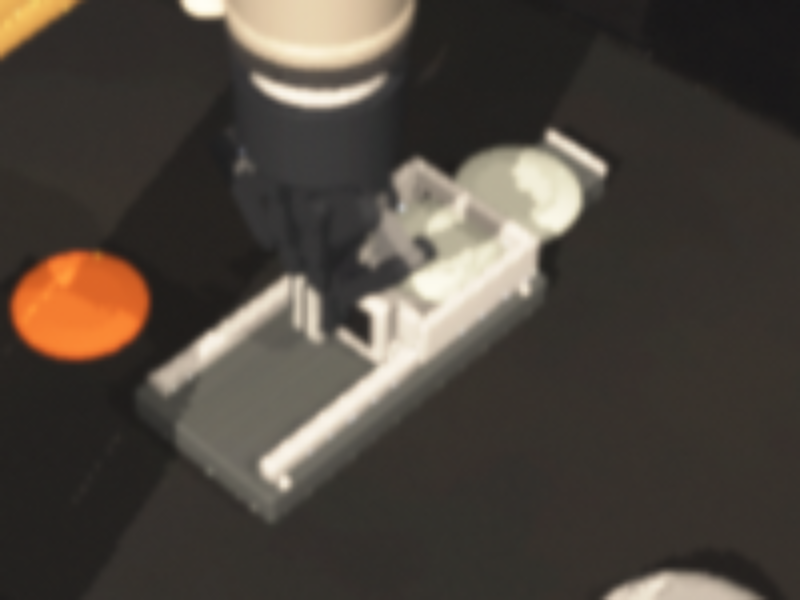

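The blank is out on the tongue at crop (520,190) and the paddle is almost at the hopper. The stop's force rise has not come yet, so I'll continue gently.

Emit:
step_arm(moves=[[-1,0,0,0,0,0,0],[-2,0,0,0,0,0,0],[-3,0,0,0,0,0,0],[-3,0,0,0,0,0,0]])

```text
clock: 9.5
tcp_pos: [0.5155, 0.0185, 0.0366]
orientation: [-0.142, -3.131, 0.0]
contact_force: [-10.6, 2.0, 8.5]
grip_width: 0.0002
gripper_force: 5.8
```

Emit:
step_arm(moves=[[-1,0,0,0,0,0,0],[-2,0,0,0,0,0,0],[-2,0,0,0,0,0,0]])

```text
clock: 9.8
tcp_pos: [0.5155, 0.0184, 0.0363]
orientation: [-0.141, -3.127, 0.0]
contact_force: [-16.1, 2.8, 12.1]
grip_width: 0.0001
gripper_force: 8.1
```

At the stop: the force rises with no motion. I'll retreat along the axis so that the slide springs back.

Emit:
step_arm(moves=[[10,0,0,0,0,0,0],[25,0,0,0,0,0,0],[40,0,0,0,0,0,0],[55,0,0,0,0,0,0],[70,0,0,0,0,0,0],[85,0,0,0,0,0,0],[98,0,0,0,0,0,0],[98,0,0,0,0,0,0]])

```text
clock: 10.6
tcp_pos: [0.4224, 0.027, 0.0371]
orientation: [0.142, 3.138, 0.0]
contact_force: [0.3, -0.3, 0.2]
grip_width: -0.0001
gripper_force: 0.0
```

Emit:
step_arm(moves=[[0,0,-50,0,0,0,85],[0,0,-100,0,0,0,85],[0,0,-100,0,0,0,85]])

```text
clock: 10.9
tcp_pos: [0.4287, 0.0276, 0.1428]
orientation: [0.143, 3.126, 0.006]
contact_force: [0.0, 0.6, -0.1]
grip_width: 0.0435
gripper_force: 0.0
```

```bash
python3 -c "
from h import *
from bench import r
ims=[]
for n in('top','scene'):
    f=r.grab_frame(n);W=world(f);x,y,z=np.moveaxis(W,2,0);u=np.array([np.cos(YAW),np.sin(YAW)])
    a=(x-.5835)*u[0]+(y-.0108)*u[1];b=-(x-.5835)*u[1]+(y-.0108)*u[0]
    m=(np.hypot(a-.078,b)<.042)&(z>.0215)&(z<.034)&(a>.044)&(abs(a-.124)>.004)
    q=W[m][:,:2].astype(np.float32);print(n,m.sum(),cv2.minEnclosingCircle(q),'a',a[m].min(),a[m].max(),'b',b[m].min(),b[m].max(),'z',np.percentile(z[m],[5,95]))
    h=(np.hypot(a,b)<.02);print('hopper z',np.median(z[h]).round(4),z[h].max());ims.append(f['image'])
    p=(abs(b)<.03)&(z>.054)&(z<.065)&(a>-.16)&(a<.0);print('paddle a',np.median(a[p]) if p.any() else None)
go([.661,.004,.12])
cv2.imwrite('pics/d.png',np.hstack([cv2.resize(ims[0][160:320,260:380],(390,520)),cv2.resize(ims[1][170:320,260:410],(400,520))])[:,:,::-1])"
```

```text
top 711 ((0.6650958061218262, 0.005169718060642481), 0.037875428795814514) a 0.04769225191096803 0.11888073048414044 b -0.030919872327066996 0.03556353035572511 z [0.02196736 0.02874004]
hopper z 0.6454 0.6492739969505866
paddle a None
scene 446 ((0.6647727489471436, 0.0037559159100055695), 0.03656657040119171) a 0.05547753126811304 0.11599837526951745 b -0.03259312638461345 0.03472151476350484 z [0.02196727 0.02787728]
hopper z 0.0246 0.030249557884227854
paddle a -0.13566959996495298
t 11.0 at [0.4253 0.0273 0.1385] F [ 0.1  0.5 -0.4] w 0.058
shift [-236.8   -1.8   19.7] turn [ 0.002  0.005 -0.   ]
```

View pics/d.png

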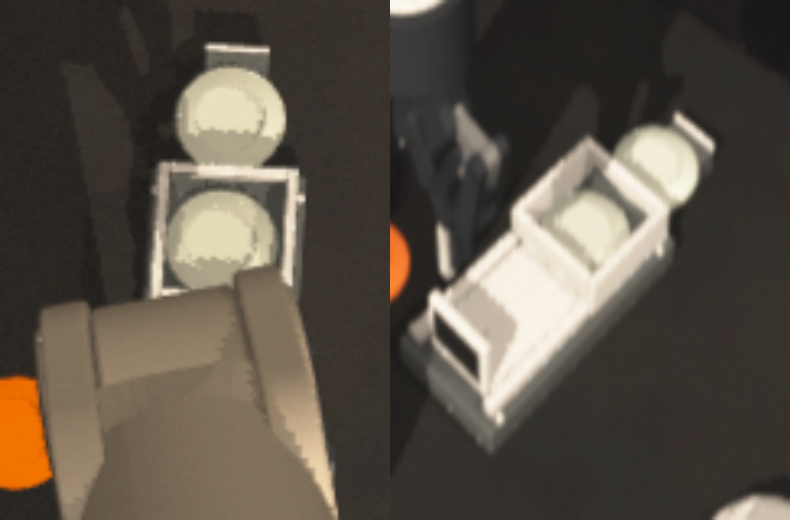

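Delivery worked: one blank is on the tongue at left crop (231,120), the other lies on the hopper floor at (222,240), and the slide is back. I'll fit the blank's circle more exactly while moving above it.

```bash
python3 -c "
from h import *
from bench import r
from scipy.optimize import least_squares
u=np.array([np.cos(YAW),np.sin(YAW)])
for n in('top','scene'):
    f=r.grab_frame(n);hsv=cv2.cvtColor(f['image'],cv2.COLOR_RGB2HSV);W=world(f);x,y,z=np.moveaxis(W,2,0)
    a=(x-.5835)*u[0]+(y-.0108)*u[1];b=-(x-.5835)*u[1]+(y-.0108)*u[0]
    m=((np.hypot(a-.08,b)<.045)&(a>.043)&(z>.0195)&(z<.036)&(hsv[...,2]>100)).astype(np.uint8)
    c=max(cv2.findContours(m,0,1)[0],key=cv2.contourArea)[:,0]
    P=np.array([ray(f,q,.0235)[:2] for q in c]);d=P-[.5835,.0108];A=d@u;B=d@[-u[1],u[0]]
    k=(A>.065)&(A<.119)
    s=least_squares(lambda p:np.hypot(A[k]-p[0],B[k]-p[1])-p[2],[.078,0,.034],loss='soft_l1',f_scale=.001)
    s2=least_squares(lambda p:np.hypot(A[k]-p[0],B[k]-p[1])-.034,[.078,0],loss='soft_l1',f_scale=.001)
    print(n,k.sum(),s.x.round(4),s2.x.round(4),np.abs(s.fun).mean())
"
```

```text
top 68 [0.079  0.002  0.0329] [0.0778 0.002 ] 0.0011187737448973049
scene 58 [0.0801 0.0003 0.0329] [0.0788 0.0001] 0.002353746794063667
```

Emit:
step_arm(moves=[[-238,-1,-20,0,0,0,85],[-238,-1,-20,0,0,0,85],[-238,-1,-20,0,0,0,85],[-238,-1,-20,0,0,0,85],[-238,-1,-20,0,0,0,85],[-238,-1,-20,0,0,0,85],[-238,-1,-20,0,0,0,85]])

```text
clock: 11.8
tcp_pos: [0.6593, 0.004, 0.1542]
orientation: [-0.143, -3.135, 0.001]
contact_force: [-0.2, -0.5, -0.9]
grip_width: 0.085
gripper_force: 0.0
```

```bash
python3 -c "
from h import *
go([.6623,.0046,.05])"
```

```text
t 11.8 at [0.6593 0.004  0.1542] F [-0.2 -0.5 -0.9] w 0.085
shift [ -3.3   1.  104.2] turn [-0.001 -0.004 -0.   ]
```

Emit:
step_arm(moves=[[-3,1,40,0,0,0,85],[-3,1,80,0,0,0,85],[-3,1,104,0,0,0,85],[-3,1,104,0,0,0,85],[-3,1,104,0,0,0,85]])

```text
clock: 12.3
tcp_pos: [0.6619, 0.0051, 0.0527]
orientation: [-0.143, -3.137, 0.0]
contact_force: [0.0, 0.2, 2.1]
grip_width: 0.0848
gripper_force: 0.0
```

```bash
python3 -c "
from h import *
go([.6623,.0046,.007])"
```

```text
t 12.3 at [0.6619 0.0051 0.0527] F [0.  0.2 2.1] w 0.0848
shift [-0.5 -0.4 45.7] turn [-0.    -0.002 -0.   ]
```

Emit:
step_arm(moves=[[0,0,15,0,0,0,85],[0,0,30,0,0,0,85],[0,0,42,0,0,0,85],[0,0,47,0,0,0,85],[0,0,47,0,0,0,85],[0,0,47,0,0,0,85]])

```text
clock: 12.9
tcp_pos: [0.6632, 0.005, 0.006]
orientation: [0.143, 3.138, -0.0]
contact_force: [0.3, 0.3, 0.4]
grip_width: 0.0851
gripper_force: 0.0
```

```bash
python3 -c "
from h import *
from bench import r
go([.6623,.0046,.007])
f=r.grab_frame('scene');cv2.imwrite('pics/g.png',cv2.resize(f['image'][150:270,290:450],(800,600),interpolation=2)[:,:,::-1])"
```

```text
t 12.9 at [0.6632 0.005  0.006 ] F [0.3 0.3 0.4] w 0.0851
shift [ 0.9 -0.5 -1. ] turn [-0.  0. -0.]
```

View pics/g.png

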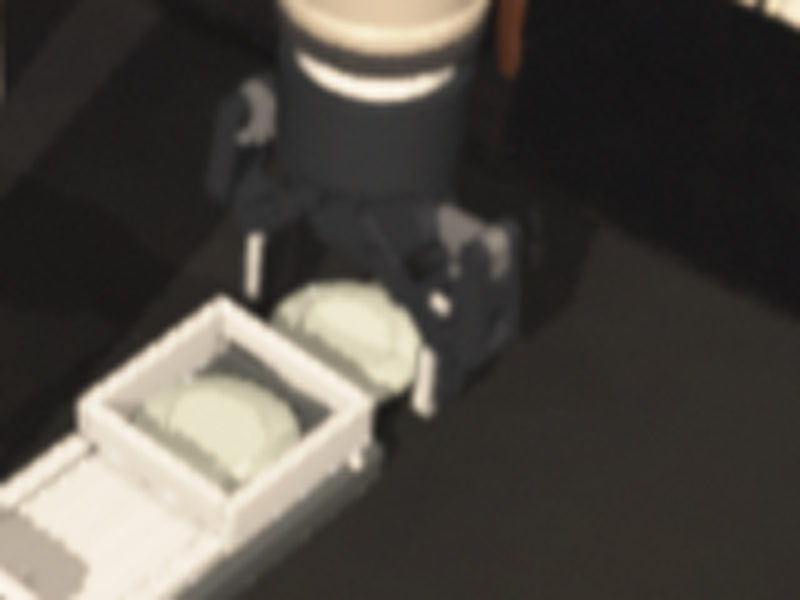

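The fingers straddle the blank: the right pad spans crop (425,350–415), reaching a little below the blank's edge. I'll close gently.

Emit:
step_arm(moves=[[1,0,-1,0,0,0,75],[1,0,-1,0,0,0,68],[1,0,-1,0,0,0,63],[1,0,-1,0,0,0,63],[1,0,-1,0,0,0,63],[1,0,-1,0,0,0,63]], grip_force=30)

```text
clock: 13.55
tcp_pos: [0.6623, 0.0053, 0.008]
orientation: [0.143, 3.138, 0.001]
contact_force: [-1.6, 1.1, 5.6]
grip_width: 0.0642
gripper_force: 31.8
```

Emit:
step_arm(moves=[[0,0,-10,0,0,0,60],[0,0,-30,0,0,0,60],[0,0,-60,0,0,0,60],[0,0,-90,0,0,0,60],[0,0,-105,0,0,0,60],[0,0,-105,0,0,0,60]])

```text
clock: 14.15
tcp_pos: [0.6637, 0.0052, 0.1147]
orientation: [0.143, 3.133, 0.001]
contact_force: [0.7, 0.9, -0.8]
grip_width: 0.0642
gripper_force: 33.2
```

```bash
python3 -c "
from h import *
from bench import r
go([.4848,-.2175,.11])
f=r.grab_frame('scene');W=world(f);x,y,z=np.moveaxis(W,2,0)
t=r.get_obs()['tcp_pos'];hsv=cv2.cvtColor(f['image'],cv2.COLOR_RGB2HSV)
m=(np.hypot(x-t[0],y-t[1])<.036)&(z>t[2])&(z<t[2]+.035)&(hsv[...,2]>130);q=W[m]-t
A=np.c_[q[:,:2],np.ones(len(q))]
print(m.sum(),np.percentile(q,[2,50,98],axis=0).round(4))
cv2.imwrite('pics/l.png',cv2.resize(f['image'][100:260,280:460],(675,600),interpolation=2)[:,:,::-1])"
```

```text
t 14.15 at [0.6637 0.0052 0.1147] F [ 0.7  0.9 -0.8] w 0.0642
shift [ 158.  -238.     3.7] turn [ 0.001  0.005 -0.   ]
571 [[-0.0331 -0.0313  0.014 ]
 [-0.0078  0.0018  0.018 ]
 [ 0.0258  0.0306  0.0256]]
```

View pics/l.png

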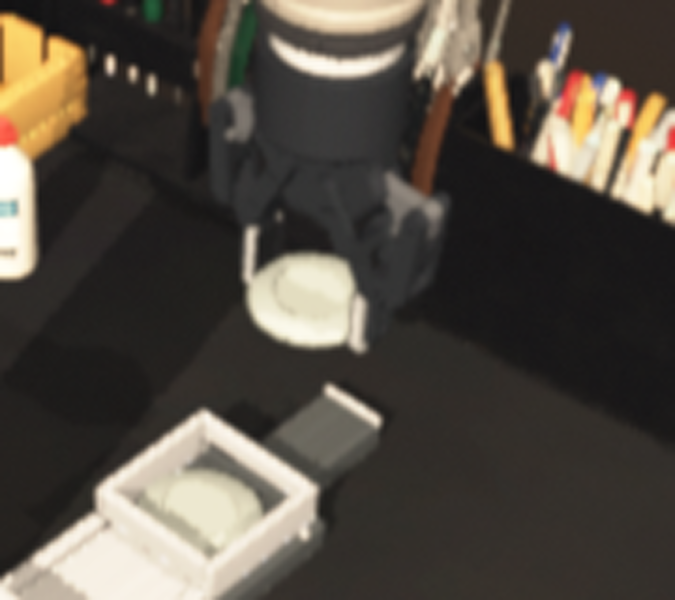

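The blank is held level at crop (310,300), with its underside about 12 mm above the TCP, and the other blank is still in the hopper. I'll carry it to the plate.

Emit:
step_arm(moves=[[20,-30,0,0,0,0,60],[45,-68,0,0,0,0,60],[70,-106,0,0,0,0,60],[95,-144,0,0,0,0,60],[120,-182,0,0,0,0,60],[142,-215,0,0,0,0,60],[158,-238,0,0,0,0,60],[158,-238,0,0,0,0,60]])

```text
clock: 15.0
tcp_pos: [0.4783, -0.2212, 0.1103]
orientation: [-0.153, -3.133, 0.001]
contact_force: [0.0, -0.2, 0.3]
grip_width: 0.064
gripper_force: 33.2
```

```bash
python3 -c "
from h import *
go([.4846,-.2175,.04])"
```

```text
t 15.0 at [ 0.4783 -0.2212  0.1103] F [ 0.  -0.2  0.3] w 0.064
shift [-6.3  4.4 70.2] turn [-0.001 -0.005 -0.007]
```

Emit:
step_arm(moves=[[-4,2,20,0,0,0,60],[-4,2,45,0,0,0,60],[-4,2,65,0,0,0,60],[-4,2,70,0,0,0,60],[-4,2,70,0,0,0,60],[-4,2,70,0,0,0,60]])

```text
clock: 15.6
tcp_pos: [0.4875, -0.2158, 0.0421]
orientation: [0.142, 3.138, -0.0]
contact_force: [0.0, 0.5, -0.6]
grip_width: 0.0643
gripper_force: 33.3
```

```bash
python3 -c "
from h import *
from bench import r
go([.4846,-.2175,.024])
f=r.grab_frame('scene');W=world(f);x,y,z=np.moveaxis(W,2,0)
t=r.get_obs()['tcp_pos'];hsv=cv2.cvtColor(f['image'],cv2.COLOR_RGB2HSV)
m=(np.hypot(x-t[0],y-t[1])<.04)&(z>t[2]+.012)&(z<t[2]+.024)&(hsv[...,2]>130);q=W[m]-t
print(m.sum(),np.percentile(q,[1,50,99],axis=0).round(4),q[:,0].min())"
```

```text
t 15.6 at [ 0.4875 -0.2158  0.0421] F [ 0.   0.5 -0.6] w 0.0643
shift [ 2.7 -2.  18.1] turn [-0.  0.  0.]
912 [[-0.0345 -0.0348  0.0124]
 [-0.0082  0.0023  0.0158]
 [ 0.0233  0.0341  0.0214]] -0.03627573142472751
```

Emit:
step_arm(moves=[[3,-2,4,0,0,0,60],[3,-2,10,0,0,0,60],[3,-2,15,0,0,0,60],[3,-2,18,0,0,0,60],[3,-2,18,0,0,0,60]])

```text
clock: 16.15
tcp_pos: [0.4837, -0.2174, 0.0233]
orientation: [-0.143, -3.137, -0.0]
contact_force: [0.8, -0.2, -0.1]
grip_width: 0.0643
gripper_force: 33.3
```

```bash
python3 -c "
from h import *
go([.4846,-.2175,.022])"
```

```text
t 16.15 at [ 0.4837 -0.2174  0.0233] F [ 0.8 -0.2 -0.1] w 0.0643
shift [-0.9  0.   1.3] turn [ 0.    -0.001  0.   ]
```

Emit:
step_arm(moves=[[-1,0,1,0,0,0,60],[-1,0,2,0,0,0,60],[-1,0,2,0,0,0,60]])

```text
clock: 16.45
tcp_pos: [0.4853, -0.2177, 0.022]
orientation: [0.143, 3.138, -0.0]
contact_force: [0.0, 0.1, -0.1]
grip_width: 0.064
gripper_force: 33.3
```

Emit:
step_arm(moves=[[0,0,1,0,0,0,60],[0,0,1.5,0,0,0,60],[0,0,1.5,0,0,0,60]])

```text
clock: 16.75
tcp_pos: [0.4853, -0.2178, 0.0218]
orientation: [0.143, 3.138, 0.001]
contact_force: [-4.4, 1.8, 15.9]
grip_width: 0.0641
gripper_force: 34.3
```

Emit:
step_arm(moves=[[0,0,-1,0,0,0,60],[0,0,-1,0,0,0,70],[0,0,-1,0,0,0,85],[0,0,-1,0,0,0,85],[0,0,-1,0,0,0,85],[0,0,-15,0,0,0,85],[0,0,-50,0,0,0,85],[0,0,-100,0,0,0,85]])

```text
clock: 17.55
tcp_pos: [0.4833, -0.2171, 0.1204]
orientation: [-0.142, -3.134, -0.001]
contact_force: [0.8, -0.2, -0.4]
grip_width: 0.085
gripper_force: 0.0
```

Emit:
step_arm(moves=[[60,240,-40,0,0,0,85],[60,240,-40,0,0,0,85],[60,240,-40,0,0,0,85],[60,240,-40,0,0,0,85],[60,240,-40,0,0,0,85],[60,240,-40,0,0,0,85],[60,240,-40,0,0,0,85],[60,240,-40,0,0,0,85]])

```text
clock: 18.35
tcp_pos: [0.4471, 0.0256, 0.1608]
orientation: [0.145, 3.138, -0.001]
contact_force: [0.3, -0.4, 0.0]
grip_width: 0.0851
gripper_force: 0.0
```

```bash
python3 -c "
from h import *
from bench import r
go([.48,-.2,.1]);ims=[]
for n in('top','scene'):
    f=r.grab_frame(n);W=world(f);x,y,z=np.moveaxis(W,2,0);d=np.hypot(x-.485,y+.217)
    for nm,lo,hi in(('blank',.0345,.05),('plate+foot',.004,.026)):
        m=(d<.06)&(z>lo)&(z<hi);q=W[m][:,:2].astype(np.float32)
        print(n,nm,m.sum(),cv2.minEnclosingCircle(q),(q.min(0)+q.max(0))/2)
    m=(d<.030)&(z>.034);A=np.c_[W[m][:,:2]-[.485,-.2175],np.ones(m.sum())];print('tilt',np.linalg.lstsq(A,z[m],rcond=None)[0].round(3),z[m].max())
    ims.append(f['image'])
cv2.imwrite('pics/e.png',np.hstack([cv2.resize(ims[0][140:320,300:500],(400,360)),cv2.resize(ims[1][180:390,270:490],(380,360))])[:,:,::-1])"
```

```text
t 18.35 at [0.4471 0.0256 0.1608] F [ 0.3 -0.4  0. ] w 0.0851
shift [ -53.5 -221.6   60.9] turn [-0.     0.    -0.001]
top blank 896 ((0.48408016562461853, -0.21731208264827728), 0.03425503149628639) [ 0.4836084  -0.21681482]
top plate+foot 848 ((0.4828560948371887, -0.22151920199394226), 0.05450253561139107) [ 0.48449302 -0.22076848]
tilt [ 0.    -0.001  0.038] 0.04511276389135327
scene blank 1043 ((0.4829603433609009, -0.21700692176818848), 0.034860335290431976) [ 0.48367468 -0.21814486]
scene plate+foot 1119 ((0.4839089810848236, -0.21881844103336334), 0.05064741522073746) [ 0.48406893 -0.2183418 ]
tilt [-0.018 -0.002  0.039] 0.044369028018752255
```

View pics/e.png

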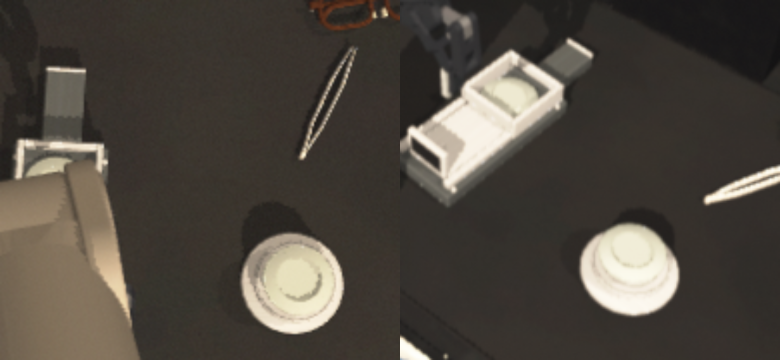

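The blank lies flat on the carrier at left crop (292,280), about 1 mm off centre, the spare is still in the hopper and the slide is back. The tweezers are where they were and the arm is clear, so I'll hand in.

```bash
python3 -c "
from bench import r
print(r.hand_in())"
```

```text
the job is handed in; nothing more can be done
None
```

The job is handed in at about 18 s: the carrier lies on the plate and the delivered blank lies flat on it, each centred to about 1 mm, with the slide sprung back, the other blank in the hopper, and the tweezers and bottle untouched.

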